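Transfer a foundry sand core from its carrier into the vees of the assembly jig

ROBOT

A 6-joint arm with a two-finger parallel gripper is mounted at the origin on the work surface. World frame = base frame: x ahead of the robot, y to its left, z up, the work surface at z = 0. Lengths are in mm, angles in rad, forces in N, time in s.
With the tool pointing down it reaches from about 325 to 775 mm from the base axis. Payload 5.5 kg.
Tool frame: the origin (TCP) lies midway between the tips of the shut fingers; the grasp point (between the pads) lies 19 mm behind it; z points along the fingers, y is the line along which they close (so a half turn about z gives the same grasp; the last joint's range is limited). The gripper opens to 85 mm and grips with 20 to 120 N. Pads are 22 mm wide; open, the fingers measure 114 mm over their backs; the gripper's body (76 mm by 85 mm) begins 54 mm behind the grasp point. The pads swing forward as they close: fully open they stand 13 mm farther back than shut.
Start: joints at [-1.183, 0.091, 1.231, -0, 1.82, -0.057], TCP at [258.168, -541.632, 231.275] pointing down, gripper open.
Joint ranges: [-2.87, 2.87], [-0.86, 2.18], [0.17, 2.46], [-1.51, 4.65], [0.06, 2.69], [-2.65, 2.65]. Speed limits (rad/s): [2.57, 2.57, 3.01, 3.14, 3.14, 3.14].

INTERFACE

Orientations are given as a 3x3 rotation matrix whose columns are the frame's x, y, z axes.
In Python, from plant import env, capture, camera_model, workorder gives the robot as it stands.
- The arm moves only by the shell command python3 -m handwheel 'ROWS' [FORCE]. ROWS is JSON, a list of rows, each an object of numbers: "tx", "ty", "tz": the shift along the world's x, y, z in m; "ax", "ay", "az": the turn, a rotation vector about the world's x, y, z in rad; "claw": the opening, from 0 (shut) to 1 (fully open). A call has 1 to 20 rows; each row is the pose to reach, as a shift and turn from the pose commanded when the call began; what a row does not reach only later rows make up. A row lasts 1/12 s, in which the tool goes at most 41.7 mm and 7.16 degrees, less where a joint would pass 70% of its speed; a pose out of reach is approached as far as the arm can. A call with a gripper value outside its range is refused whole. The fingers move at their own pace and stop on an object; FORCE is the grip in N (left out, the last holds). Time passes only in rows, so rows that repeat a pose let the fingers close. It gives the time, the measured TCP pose, the force, the opening and the grip force at its end, in the units of the state.
- env.observe(): the state, without advancing time (a new reading comes with each control period).
- capture(name): name is "side" or "top"; returns (picture, depth): 400x640x3 uint8, red, green, blue; 400x640 float32, mm along the optical axis (not along the pixel's ray), 0 where there is no reading.
- camera_model(name): a dict with "fx", "fy", "cx", "cy" (pixels), "rvec" (rotation vector, rad) and "tvec" (3), from world to camera coordinates, as OpenCV has them. Camera axes: x right, y down, z forward; pixel columns grow to the right and rows downward; lengths in mm; the calibration is good to about 2 mm. A picture is of the moment at which its call begins. camera_model takes no time and is no camera call.
- workorder.finish_job(): hands the job in; it is judged then, once.
The state is a dict: "time": time; "joint_positions": joint angles; "qvel": joint speeds; "effort": joint torques, N m; "ee_pos": TCP position; "eef_rot": TCP orientation; "force": force on the tool from outside, world axes, zero at the start; "torque": the same for the moment, N m; "finger_gap": finger opening in mm; "grip_force": force on a finger pad.
Only numpy, scipy, OpenCV 4.12 (cv2) and the standard library are available. Lean on these libraries where they do the work, as an engineer would, in place of code of your own. Each camera call takes 0.05 s, during which the arm holds its last target. There are 200 camera calls.

TASK

Free the sand core in the blue carrier by squeezing in the sprung catch on the side of the grey chock, lifting the chock out of its pocket and putting it in the dark steel tray. Then roll the core along the rails, without picking it up, into the empty pair of vees in the jig so that it sits level, and finally push it gently endways until its end is against the locating plate. The core is brittle, and the core already in the jig and the coating pot must be left as they are.

Things in the scene. Friction and masses are not known exactly. Their poses are not given: they have to be found in the camera images.
- jig: Fixed jig: steel base 135 x 250 mm, two upright aluminium rails along its x, 10 mm thick, centred at y = +-82 mm, flat tops 80 mm up, x = -28 to +95 mm. Each has two 90-degree vees 28 mm wide, 14 mm deep: x = 0 (empty pair) and x = 60 mm (filled). Origin: on the bench under the middle of the empty pair. z up; x the way the core must roll; y along a seated core. The -y side is open.
- seat (a point): Where the middle of the core must finally be: on the vee line of the empty pair, 85.8 mm above the bench, with the core's end against the plate. Axes as the jig's.
- plate (a point): Point on the inner face of the jig's upright steel locating plate where the core's end must touch, 110 mm to the +y side of the seat. The plate runs along the whole jig (10 mm thick, top 112 mm above the bench). Axes as the jig's; the face looks to -y.
- carrier: Fixed blue carrier butted to the jig (2 mm gap), same axes. Two rails in line with and as high as the jig's (80 mm), x = -155 to +30 mm, a horn 24 mm high at each rear end. Between the rails all is below 68 mm. Origin: on the bench under the centre of the chock's pocket, 60 mm behind the empty vees. Pocket 43 (y) x 23 mm, rim 68 mm and floor 40 mm up; a ledge on its +y side holds the catch.
- chock_grip (a point): Grip point of the loose grey chock (0.1 kg, 84 mm high) that keeps the core in: 64 mm above its foot, 104 mm above the bench at the start. Axes as the carrier's: squeeze along y. Head 24 mm along x, from 29 to 85 mm above the foot; in y from -22 to +20 mm. Black catch pad on +y, 44 to 80 mm above the foot, 6 mm proud (48 mm over all, 42 squeezed). Foot 40 x 20 mm, 28 mm deep in the pocket.
- catch (a joint): How far the chock's sprung catch is pressed in, m: 0 sprung out with its barb under the pocket's ledge, 0.006 fully in, flush with the chock. 3 N starts it, 9 N presses it home; more than about 0.0045 frees the barb.
- core_mid (a point): Middle of the sand core to move (0.25-0.45 kg): barrel 40 mm diameter, 110 mm long, a print 28 mm in diameter at each end, 220 mm long over all, ends alike. y along the core; x, z turn as it rolls. Starts on its prints on the carrier's rails, axis 94 mm up, 47-75 mm behind the chock, 8-20 mm short of the plate. Drops 8 mm into the vees; 2-8 N slide it along them. Breaks if pressed over 40 N.
- set_core_mid (a point): Middle of an identical loose core already lying in the second pair of vees, 60 mm beyond the empty pair (20 mm between the barrels when both are filled). Leave it alone. y along the core.
- tray: Dark steel tray for chocks, 180 (x) x 130 (y) x 30 mm high, walls and floor 3 mm, fixed to the bench to the left or right of the carrier. Origin: centre of its underside; z up.
- pot: Empty aluminium coating pot, 116 mm across (about 190 mm over its two handles) and 70 mm high, loose, on the other side from the tray; leave it alone. Origin: centre of its underside.
Not all that is in view belongs to the job. Leave any white look-alike of the part that bears core_mid alone. Of the things that look like the part that bears chock_grip, the smaller one is meant.

How it is judged (in metres and radians):
On the way, in this order (a step that is already met when the one before it is completed fails the run):
1. the chock is lifted out of its pocket with its catch squeezed in (z of chock_grip in the frame of carrier above 0.125 m and value of joint catch above 0.003 m), for 0.05 s.
2. the chock is in the tray, let go (x of chock_grip in the frame of tray between -0.09 and 0.09 m and y of chock_grip in the frame of tray between -0.065 and 0.065 m and z of chock_grip in the frame of tray below 0.075 m and contact force between the fingers and chock below 0.1 N), for 0.2 s.
3. the core lies level in the empty pair of vees (x of core_mid in the frame of jig between -0.003 and 0.003 m and z of core_mid in the frame of jig below 0.0885 m and angle between the y axis of core_mid and the y axis of jig, either way round below 0.02 rad), for 0.2 s.
4. the core's end is against the locating plate (y of core_mid in the frame of jig above -0.003 m and x of core_mid in the frame of jig between -0.003 and 0.003 m), for 0.2 s.
At the end, for the whole second after the job is handed in: The core rests in the empty vees: middle within 3 mm of the vee line, axis at most 88.5 mm up and within 0.02 rad of the jig's y axis, end within 3 mm of the locating plate, at rest; the chock lies or stands let go in the tray; the other core is within 6 mm of its place (all of step 4 and z of core_mid in the frame of jig below 0.0885 m and angle between the y axis of core_mid and the y axis of jig, either way round below 0.02 rad and linear speed of core below 0.01 m/s and x of chock_grip in the frame of tray between -0.09 and 0.09 m and y of chock_grip in the frame of tray between -0.065 and 0.065 m and z of chock_grip in the frame of tray below 0.075 m and linear speed of chock below 0.02 m/s and distance of set_core_mid from where it was at the start of the episode below 0.006 m); the robot touches nothing.
It fails at once if the core is picked up off the rails (axis more than 110 mm above the bench) (z of core_mid in the frame of jig above 0.11 m).
It fails at once if the brittle core is pressed with more than 40 N (contact force between the fingers and core above 40 N).
It fails at once if the core already in the jig is disturbed by more than 10 mm (distance of set_core_mid from where it was at the start of the episode above 0.01 m).
It fails at once if the coating pot is shifted by more than 20 mm (distance of pot from where it was at the start of the episode above 0.02 m).
It also fails if it takes over 61 s, if anything falls off the work surface, if the arm or the gripper's body presses on something with over 40 N, if the wrist force passes 120 N, or if a joint passes its speed limit or range.

## Working session

There is one attempt and no reset: what is moved stays moved. The work goes in short steps, Python scripts to look and compute and a shell command to move; the robot and the scene stay as the last step left them, time stands still between calls to the robot, and variables do not carry over. Pictures are saved under pics/ and viewed, at most 10 in all, crops included, and the job is handed in when it is done.

```bash
ls; mkdir -p pics
python3 - <<'E'
from plant import env,capture,camera_model
import cv2,numpy as np
for n in("side","top"):
    p,d=capture(n); np.savez(f"{n}0.npz",p=p,d=d); cv2.imwrite(f"pics/{n}0.png",p[:,:,::-1])
    m=camera_model(n); print(n,{k:np.round(v,3).tolist() for k,v in m.items()})
s=env.observe(); print(s["time"],s["ee_pos"],s["eef_rot"],s["finger_gap"])
E
```

```text
pics
side {'fx': 396.755, 'fy': 396.755, 'cx': 321.489, 'cy': 204.773, 'rvec': [0.723, -2.643, 1.089], 'tvec': [411.617, 233.477, 986.74]}
top {'fx': 399.797, 'fy': 399.797, 'cx': 311.979, 'cy': 196.938, 'rvec': [2.115, -2.167, 0.166], 'tvec': [7.489, 494.492, 910.445]}
0.1 [ 258.0758349  -541.38469196  230.25776035] [[ 9.02688976e-01  4.30293116e-01 -6.69098642e-04]
 [ 4.30293624e-01 -9.02687495e-01  1.63836226e-03]
 [ 1.00989025e-04 -1.76684043e-03 -9.99998434e-01]] 85.39825119331807
```

View pics/side0.png

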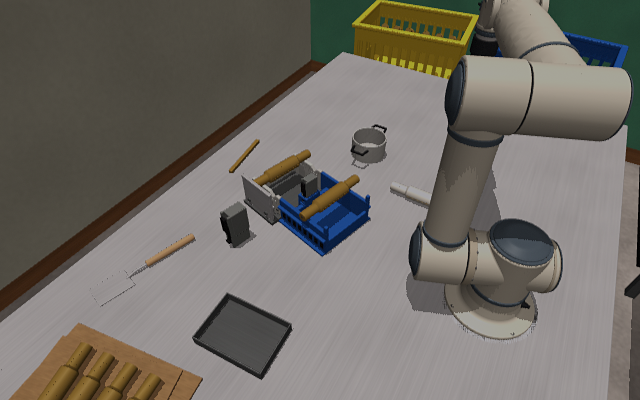

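View pics/top0.png

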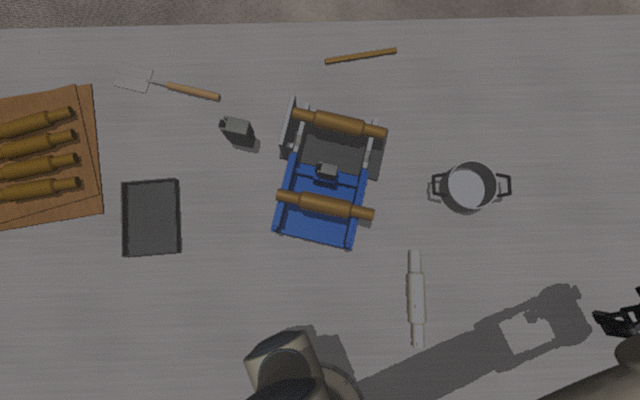

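In the top view, two things look like the chock: the small one in the blue carrier's pocket at (327,171), and a larger one standing free at (237,130). The first is meant, because it is smaller and in the pocket. The core to move is at (325,205) on the carrier. The one at (340,124) is the set core, the white look-alike is at (416,298), and those at (40,150) lie on a board. The tray is at (151,217) and the pot at (470,186).

```bash
cat > h.py <<'E'
import cv2,numpy as np
from plant import env,capture,camera_model
def rays(n,uv):
    m=camera_model(n);R=cv2.Rodrigues(np.array(m["rvec"],float))[0];t=np.array(m["tvec"],float)
    uv=np.atleast_2d(uv).astype(float)
    d=np.c_[(uv[:,0]-m["cx"])/m["fx"],(uv[:,1]-m["cy"])/m["fy"],np.ones(len(uv))]
    return -R.T@t,d@R,R,t
def onplane(n,uv,z):
    o,d,_,_=rays(n,uv); return o+d*((z-o[2])/d[:,2])[:,None]
def cloud(n,d):
    v,u=np.mgrid[:400,:640]; o,r,_,_=rays(n,np.c_[u.ravel(),v.ravel()])
    P=(o+r*d.ravel()[:,None]).reshape(400,640,3); P[d==0]=np.nan; return P
def proj(n,P):
    m=camera_model(n);K=np.array([[m["fx"],0,m["cx"]],[0,m["fy"],m["cy"]],[0,0,1]])
    return cv2.projectPoints(np.atleast_2d(P).astype(float),np.array(m["rvec"],float),np.array(m["tvec"],float),K,None)[0][:,0]
def core(n,p,box,z):
    "ochre elongated blob in box (u0,v0,u1,v1) -> centre, yaw of axis, length, on plane z"
    h=cv2.cvtColor(p,cv2.COLOR_RGB2HSV);k=((h[...,0]>10)&(h[...,0]<28)&(h[...,1]>110)&(h[...,2]>40)).astype(np.uint8)
    q=np.zeros_like(k);u0,v0,u1,v1=box;q[v0:v1,u0:u1]=k[v0:v1,u0:u1]
    c,l,s,_=cv2.connectedComponentsWithStats(q);i=1+np.argmax(s[1:,4])
    v,u=np.where(l==i);P=onplane(n,np.c_[u,v],z)[:,:2]
    (c,w,a)=cv2.minAreaRect(P.astype(np.float32))
    b=cv2.boxPoints((c,w,a));e=[b[1]-b[0],b[2]-b[1]];e=max(e,key=np.linalg.norm)
    if e[1]<0:e=-e
    return np.round(c,1),np.round(np.arctan2(-e[0],e[1]),3),np.round(w,1)
E
python3 - <<'E'
from h import *
a=np.load("top0.npz");p,d=a["p"],a["d"];P=cloud("top",d)
print("core",core("top",p,(265,180,385,230),94));print("set",core("top",p,(280,100,400,145),86))
r=P[150:190,300:350];k=(r[...,2]>112)&(r[...,2]<135)
h=cv2.cvtColor(p,cv2.COLOR_RGB2HSV)[150:190,300:350]
k&=h[...,1]<90
print("chock top",k.sum(),np.nanmedian(r[k],0),cv2.minAreaRect(r[k][:,:2].astype(np.float32)))
g=P[60:160,210:265];k2=g[...,2]>60;print("big",np.nanmax(g[...,2]),cv2.minAreaRect(g[k2&(g[...,2]>np.nanmax(g[...,2])-6)][:,:2].astype(np.float32)))
T=P[165:270,108:195];tp=p[165:270,108:195].max(2)<75
q=T[tp&(T[...,2]>-5)&(T[...,2]<40)];print("tray",cv2.minAreaRect(q[:,:2].astype(np.float32)),np.nanmax(q[:,2]))
H=cv2.cvtColor(p,cv2.COLOR_RGB2HSV);b=(H[...,0]>105)&(H[...,0]<125)&(H[...,1]>150)
for n,z0,z1 in(("rails",76,84),("horn",96,110)):
    kk=b&(P[...,2]>z0)&(P[...,2]<z1); print(n,kk.sum(),cv2.minAreaRect(P[kk][:,:2].astype(np.float32)))
cr=cv2.resize(p[90:250,210:400],None,fx=3.6,fy=3.6,interpolation=cv2.INTER_CUBIC);cv2.imwrite("pics/crop1.png",cr[:,:,::-1])
E
```

```text
core (array([469.5, -32.3]), np.float32(-0.246), array([219.6,  35.1]))
set (array([660.8, -69.5]), np.float32(-0.28), array([221.7,  37.5]))
chock top 226 [542.15188889 -38.41294677 124.96564824] ((544.56787109375, -35.31842803955078), (47.83790588378906, 24.351055145263672), 73.39208984375)
big 125.4860768092077 ((649.1701049804688, 164.8773651123047), (59.34156799316406, 33.994606018066406), 76.49334716796875)
tray ((457.91912841796875, 384.9418029785156), (180.00613403320312, 132.52841186523438), 3.7173264026641846) 35.129490614352335
rails 308 ((489.2615051269531, -22.49065399169922), (173.9729766845703, 169.35548400878906), 74.985107421875)
horn 13 ((398.28863525390625, 0.36629486083984375), (170.35926818847656, 7.856868267059326), 75.70170593261719)
```

View pics/crop1.png

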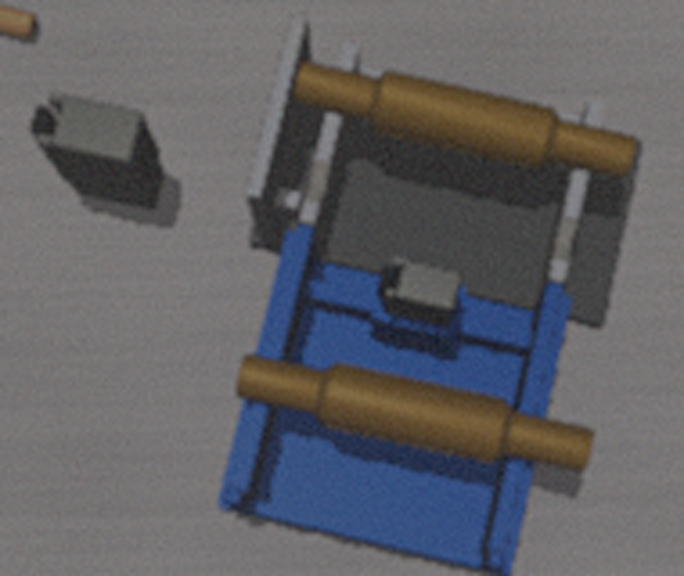

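The enlarged crop shows the small chock in the blue pocket at crop (427,288), with its black pad on the left (+y). The larger look-alike stands free at crop (100,140). Yaw is about -0.257 rad and the chock grip is near (544,-37). I'm moving above it.

```bash
python3 -m handwheel '[{"tx":0.04,"ty":0.08,"az":0.3,"claw":1},{"tx":0.15,"ty":0.28,"az":1.2,"claw":1},{"tx":0.286,"ty":0.503,"tz":-0.05,"az":2.44,"claw":1},{"tx":0.286,"ty":0.503,"tz":-0.05,"az":2.44,"claw":1},{"tx":0.286,"ty":0.503,"tz":-0.05,"az":2.44,"claw":1},{"tx":0.286,"ty":0.503,"tz":-0.05,"az":2.44,"claw":1},{"tx":0.286,"ty":0.503,"tz":-0.05,"az":2.44,"claw":1},{"tx":0.286,"ty":0.503,"tz":-0.05,"az":2.44,"claw":1},{"tx":0.286,"ty":0.503,"tz":-0.05,"az":2.44,"claw":1},{"tx":0.286,"ty":0.503,"tz":-0.05,"az":2.44,"claw":1},{"tx":0.286,"ty":0.503,"tz":-0.05,"az":2.44,"claw":1},{"tx":0.286,"ty":0.503,"tz":-0.05,"az":2.44,"claw":1},{"tx":0.286,"ty":0.503,"tz":-0.05,"az":2.44,"claw":1},{"tx":0.286,"ty":0.503,"tz":-0.05,"az":2.44,"claw":1},{"tx":0.286,"ty":0.503,"tz":-0.05,"az":2.44,"claw":1},{"tx":0.286,"ty":0.503,"tz":-0.05,"az":2.44,"claw":1},{"tx":0.286,"ty":0.503,"tz":-0.05,"az":2.44,"claw":1},{"tx":0.286,"ty":0.503,"tz":-0.05,"az":2.44,"claw":1},{"tx":0.286,"ty":0.503,"tz":-0.05,"az":2.44,"claw":1},{"tx":0.286,"ty":0.503,"tz":-0.05,"az":2.44,"claw":1}]'
cat > st.py <<'E'
from h import *
s=env.observe();R=np.array(s["eef_rot"]);w=-0.257
X=np.array([np.cos(w),np.sin(w)]);Y=np.array([-np.sin(w),np.cos(w)]);C=np.array([544.1,-37.2])
e=np.array(s["ee_pos"]);print("t",round(s["time"],2),"ee",e.round(1),"carrier xy",((e[:2]-C)@X).round(1),((e[:2]-C)@Y).round(1),"tool y deg",np.degrees(np.arctan2(R[1,1],R[0,1])).round(1),"tilt",R[:2,2].round(3),"q",np.round(s["joint_positions"],2),"F",np.round(s["force"],1),"gap",round(s["finger_gap"],1),"grip",round(s["grip_force"],1))
E
python3 st.py
python3 - <<'E'
from h import *
p,d=capture("side");u=proj("side",[[544,-37,110]])[0].astype(int);print(u)
c=p[u[1]-70:u[1]+50,u[0]-80:u[0]+80];cv2.imwrite("pics/s1.png",cv2.resize(c,None,fx=4,fy=4,interpolation=cv2.INTER_CUBIC)[:,:,::-1])
E
```

```text
t 0.1 ee [ 258.1 -541.4  230.3] carrier xy -148.5 -560.3 tool y deg -64.5 tilt [-0.001  0.002] q [-1.18  0.09  1.23  0.    1.82 -0.06] F [-0.7 -0.1 -0.4] gap 85.4 grip 0.0
[308 181]schema error: expected keys tx, ty, tz, ax, ay, az, claw
```

View pics/s1.png

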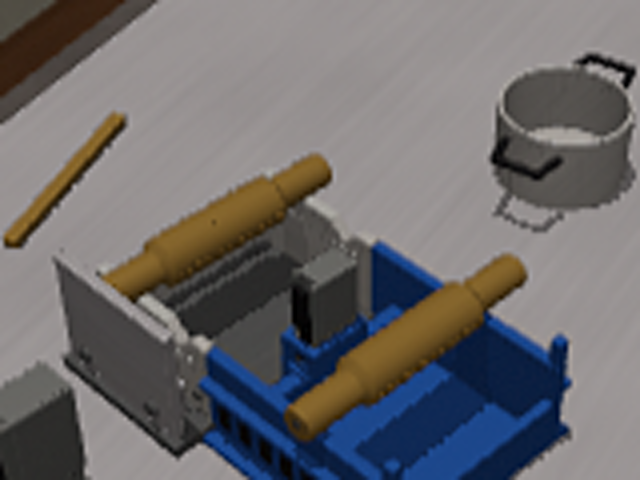

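That call was refused because every row needs all seven keys, so the arm hasn't moved. The side crop clearly shows the chock at crop (325,295), with its black pad toward the plate.

```bash
python3 -m handwheel '[{"tx":0.04,"ty":0.08,"tz":0,"ax":0,"ay":0,"az":0.3,"claw":1},{"tx":0.15,"ty":0.28,"tz":0,"ax":0,"ay":0,"az":1.2,"claw":1},{"tx":0.286,"ty":0.503,"tz":-0.05,"ax":0,"ay":0,"az":2.44,"claw":1},{"tx":0.286,"ty":0.503,"tz":-0.05,"ax":0,"ay":0,"az":2.44,"claw":1},{"tx":0.286,"ty":0.503,"tz":-0.05,"ax":0,"ay":0,"az":2.44,"claw":1},{"tx":0.286,"ty":0.503,"tz":-0.05,"ax":0,"ay":0,"az":2.44,"claw":1},{"tx":0.286,"ty":0.503,"tz":-0.05,"ax":0,"ay":0,"az":2.44,"claw":1},{"tx":0.286,"ty":0.503,"tz":-0.05,"ax":0,"ay":0,"az":2.44,"claw":1},{"tx":0.286,"ty":0.503,"tz":-0.05,"ax":0,"ay":0,"az":2.44,"claw":1},{"tx":0.286,"ty":0.503,"tz":-0.05,"ax":0,"ay":0,"az":2.44,"claw":1},{"tx":0.286,"ty":0.503,"tz":-0.05,"ax":0,"ay":0,"az":2.44,"claw":1},{"tx":0.286,"ty":0.503,"tz":-0.05,"ax":0,"ay":0,"az":2.44,"claw":1},{"tx":0.286,"ty":0.503,"tz":-0.05,"ax":0,"ay":0,"az":2.44,"claw":1},{"tx":0.286,"ty":0.503,"tz":-0.05,"ax":0,"ay":0,"az":2.44,"claw":1},{"tx":0.286,"ty":0.503,"tz":-0.05,"ax":0,"ay":0,"az":2.44,"claw":1},{"tx":0.286,"ty":0.503,"tz":-0.05,"ax":0,"ay":0,"az":2.44,"claw":1},{"tx":0.286,"ty":0.503,"tz":-0.05,"ax":0,"ay":0,"az":2.44,"claw":1},{"tx":0.286,"ty":0.503,"tz":-0.05,"ax":0,"ay":0,"az":2.44,"claw":1},{"tx":0.286,"ty":0.503,"tz":-0.05,"ax":0,"ay":0,"az":2.44,"claw":1},{"tx":0.286,"ty":0.503,"tz":-0.05,"ax":0,"ay":0,"az":2.44,"claw":1}]'; python3 st.py
```

```text
time: 1.82
ee_pos: [544.0, -38.5, 180.8]
eef_rot: [[-0.969, 0.248, -0.001], [0.248, 0.969, 0.0], [0.001, -0.0, -1.0]]
force: [0.3, 0.3, -0.4]
finger_gap: 85.1
grip_force: 0.0
t 1.82 ee [544.  -38.5 180.8] carrier xy 0.3 -1.3 tool y deg 75.7 tilt [-0.001  0.   ] q [-0.13 -0.06  1.47 -0.    1.73 -1.45] F [ 0.3  0.3 -0.4] gap 85.1 grip 0.0
```

```bash
python3 -m handwheel '[{"tx":0,"ty":0,"tz":-0.04,"ax":0,"ay":0,"az":0,"claw":1},{"tx":0,"ty":0,"tz":-0.08,"ax":0,"ay":0,"az":0,"claw":1},{"tx":0,"ty":0,"tz":-0.1,"ax":0,"ay":0,"az":0,"claw":1},{"tx":0,"ty":0,"tz":-0.1,"ax":0,"ay":0,"az":0,"claw":0.7},{"tx":0,"ty":0,"tz":-0.1,"ax":0,"ay":0,"az":0,"claw":0.6},{"tx":0,"ty":0,"tz":-0.1,"ax":0,"ay":0,"az":0,"claw":0.3},{"tx":0,"ty":0,"tz":-0.1,"ax":0,"ay":0,"az":0,"claw":0.3},{"tx":0,"ty":0,"tz":-0.1,"ax":0,"ay":0,"az":0,"claw":0.3},{"tx":0,"ty":0,"tz":-0.1,"ax":0,"ay":0,"az":0,"claw":0.3},{"tx":0,"ty":0,"tz":-0.1,"ax":0,"ay":0,"az":0,"claw":0.3},{"tx":0,"ty":0,"tz":-0.1,"ax":0,"ay":0,"az":0,"claw":0.3}]' 35; python3 st.py
```

```text
time: 2.73
ee_pos: [545.9, -39.2, 84.7]
eef_rot: [[-0.967, 0.254, 0.006], [0.254, 0.967, -0.001], [-0.006, 0.0, -1.0]]
force: [-0.6, -0.6, 6.2]
finger_gap: 41.8
grip_force: 39.3
t 2.73 ee [545.9 -39.2  84.7] carrier xy 2.2 -1.5 tool y deg 75.3 tilt [ 0.006 -0.001] q [-0.13 -0.03  1.62 -0.    1.55 -1.45] F [-0.6 -0.6  6.2] gap 41.8 grip 39.3
```

Gap is 41.8 mm, so the catch is pressed home. Lifting.

```bash
python3 -m handwheel '[{"tx":0,"ty":0,"tz":0.01,"ax":0,"ay":0,"az":0,"claw":0.3},{"tx":0,"ty":0,"tz":0.02,"ax":0,"ay":0,"az":0,"claw":0.3},{"tx":0,"ty":0,"tz":0.035,"ax":0,"ay":0,"az":0,"claw":0.3},{"tx":0,"ty":0,"tz":0.05,"ax":0,"ay":0,"az":0,"claw":0.3},{"tx":0,"ty":0,"tz":0.075,"ax":0,"ay":0,"az":0,"claw":0.3},{"tx":0,"ty":0,"tz":0.1,"ax":0,"ay":0,"az":0,"claw":0.3},{"tx":0,"ty":0,"tz":0.1,"ax":0,"ay":0,"az":0,"claw":0.3},{"tx":0,"ty":0,"tz":0.1,"ax":0,"ay":0,"az":0,"claw":0.3}]'; python3 st.py
python3 - <<'E'
from h import *
p,d=capture("side");np.savez("side2.npz",p=p,d=d);c=p[70:270,180:440];cv2.imwrite("pics/s2.png",cv2.resize(c,None,fx=2.5,fy=2.5,interpolation=cv2.INTER_CUBIC)[:,:,::-1])
E
```

```text
time: 3.4
ee_pos: [545.2, -38.6, 184.3]
eef_rot: [[-0.967, 0.254, 0.005], [0.254, 0.967, -0.0], [-0.005, 0.001, -1.0]]
force: [0.6, -0.3, -1.3]
finger_gap: 41.8
grip_force: 38.3
t 3.4 ee [545.2 -38.6 184.3] carrier xy 1.5 -1.1 tool y deg 75.3 tilt [ 0.005 -0.   ] q [-0.13 -0.06  1.47  0.    1.73 -1.45] F [ 0.6 -0.3 -1.3] gap 41.8 grip 38.3
```

View pics/s2.png

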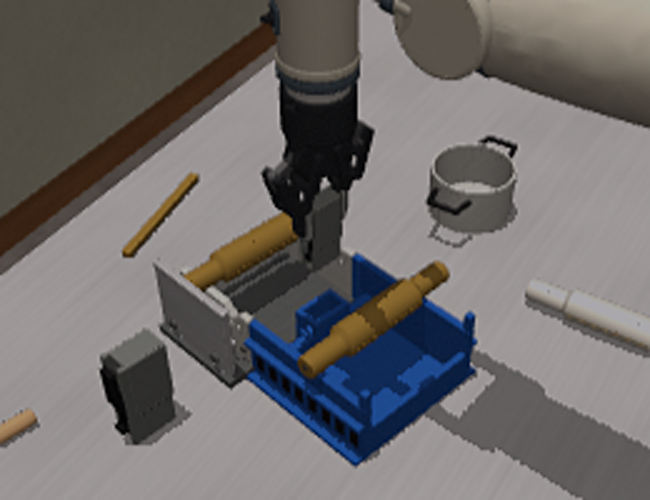

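The chock is held clear of the pocket at crop (325,230), and the pocket is empty. Next I'll carry it to the tray centre at (458,385) and set it down.

```bash
python3 -m handwheel '[{"tx":-0.008,"ty":0.04,"tz":0,"ax":0,"ay":0,"az":0,"claw":0.3},{"tx":-0.016,"ty":0.08,"tz":0,"ax":0,"ay":0,"az":0,"claw":0.3},{"tx":-0.086,"ty":0.423,"tz":0,"ax":0,"ay":0,"az":0,"claw":0.3},{"tx":-0.086,"ty":0.423,"tz":0,"ax":0,"ay":0,"az":0,"claw":0.3},{"tx":-0.086,"ty":0.423,"tz":0,"ax":0,"ay":0,"az":0,"claw":0.3},{"tx":-0.086,"ty":0.423,"tz":0,"ax":0,"ay":0,"az":0,"claw":0.3},{"tx":-0.086,"ty":0.423,"tz":0,"ax":0,"ay":0,"az":0,"claw":0.3},{"tx":-0.086,"ty":0.423,"tz":0,"ax":0,"ay":0,"az":0,"claw":0.3},{"tx":-0.086,"ty":0.423,"tz":0,"ax":0,"ay":0,"az":0,"claw":0.3},{"tx":-0.086,"ty":0.423,"tz":0,"ax":0,"ay":0,"az":0,"claw":0.3},{"tx":-0.086,"ty":0.423,"tz":0,"ax":0,"ay":0,"az":0,"claw":0.3},{"tx":-0.086,"ty":0.423,"tz":0,"ax":0,"ay":0,"az":0,"claw":0.3},{"tx":-0.086,"ty":0.423,"tz":-0.04,"ax":0,"ay":0,"az":0,"claw":0.3},{"tx":-0.086,"ty":0.423,"tz":-0.08,"ax":0,"ay":0,"az":0,"claw":0.3},{"tx":-0.086,"ty":0.423,"tz":-0.11,"ax":0,"ay":0,"az":0,"claw":0.3},{"tx":-0.086,"ty":0.423,"tz":-0.12,"ax":0,"ay":0,"az":0,"claw":0.3},{"tx":-0.086,"ty":0.423,"tz":-0.127,"ax":0,"ay":0,"az":0,"claw":0.3},{"tx":-0.086,"ty":0.423,"tz":-0.127,"ax":0,"ay":0,"az":0,"claw":0.3},{"tx":-0.086,"ty":0.423,"tz":-0.127,"ax":0,"ay":0,"az":0,"claw":0.3}]'; python3 st.py
```

```text
time: 5.03
ee_pos: [459.1, 384.6, 56.2]
eef_rot: [[-0.967, 0.254, 0.002], [0.254, 0.967, 0.001], [-0.002, 0.002, -1.0]]
force: [-0.4, 0.2, -0.7]
finger_gap: 41.4
grip_force: 38.3
t 5.03 ee [459.1 384.6  56.2] carrier xy -189.4 386.3 tool y deg 75.3 tilt [0.002 0.001] q [ 0.64  0.12  1.51 -0.    1.51 -0.67] F [-0.4  0.2 -0.7] gap 41.4 grip 38.3
```

Lowering until the foot meets the tray floor.

```bash
python3 -m handwheel '[{"tx":0,"ty":0,"tz":-0.003,"ax":0,"ay":0,"az":0,"claw":0.3},{"tx":0,"ty":0,"tz":-0.006,"ax":0,"ay":0,"az":0,"claw":0.3},{"tx":0,"ty":0,"tz":-0.008,"ax":0,"ay":0,"az":0,"claw":0.3},{"tx":0,"ty":0,"tz":-0.008,"ax":0,"ay":0,"az":0,"claw":0.3}]'; python3 st.py
```

```text
time: 5.37
ee_pos: [458.9, 384.8, 47.7]
eef_rot: [[-0.967, 0.254, 0.002], [0.254, 0.967, 0.001], [-0.002, 0.002, -1.0]]
force: [-0.0, 0.6, 2.8]
finger_gap: 41.8
grip_force: 38.6
t 5.37 ee [458.9 384.8  47.7] carrier xy -189.7 386.5 tool y deg 75.3 tilt [0.002 0.001] q [ 0.64  0.13  1.52 -0.    1.49 -0.67] F [-0.   0.6  2.8] gap 41.8 grip 38.6
```

```bash
python3 -m handwheel '[{"tx":0,"ty":0,"tz":0,"ax":0,"ay":0,"az":0,"claw":0.55},{"tx":0,"ty":0,"tz":0,"ax":0,"ay":0,"az":0,"claw":0.65},{"tx":0,"ty":0,"tz":0,"ax":0,"ay":0,"az":0,"claw":1},{"tx":0,"ty":0,"tz":0,"ax":0,"ay":0,"az":0,"claw":1},{"tx":0,"ty":0,"tz":0,"ax":0,"ay":0,"az":0,"claw":1},{"tx":0,"ty":0,"tz":0,"ax":0,"ay":0,"az":0,"claw":1},{"tx":0,"ty":0,"tz":0.03,"ax":0,"ay":0,"az":0,"claw":1},{"tx":0,"ty":0,"tz":0.07,"ax":0,"ay":0,"az":0,"claw":1},{"tx":0,"ty":0,"tz":0.11,"ax":0,"ay":0,"az":0,"claw":1},{"tx":0,"ty":0,"tz":0.15,"ax":0,"ay":0,"az":0,"claw":1},{"tx":0,"ty":0,"tz":0.15,"ax":0,"ay":0,"az":0,"claw":1}]'; python3 st.py
python3 - <<'E'
from h import *
p,d=capture("top");np.savez("top3.npz",p=p,d=d);P=cloud("top",d)
print("core",core("top",p,(265,180,385,230),94));print("set",core("top",p,(280,100,400,145),86))
p,d=capture("side");np.savez("side3.npz",p=p,d=d);P=cloud("side",d)
r=P[270:380,180:300].reshape(-1,3);k=(r[:,2]>40)&(r[:,2]<100);print("chock",k.sum(),r[k].mean(0).round(1),r[k].max(0).round(1),r[k].min(0).round(1))
E
```

```text
time: 6.28
ee_pos: [460.5, 386.1, 207.3]
eef_rot: [[-0.967, 0.254, 0.012], [0.254, 0.967, 0.009], [-0.01, 0.012, -1.0]]
force: [1.3, 1.5, 2.5]
finger_gap: 85.6
grip_force: 0.0
t 6.28 ee [460.5 386.1 207.3] carrier xy -188.5 388.1 tool y deg 75.3 tilt [0.012 0.009] q [ 0.64  0.08  1.29  0.    1.76 -0.67] F [1.3 1.5 2.5] gap 85.6 grip 0.0
core (array([469.5, -32.1]), np.float32(-0.24), array([219.2,  34.8]))
set (array([660. , -69.3]), np.float32(-0.26), array([221.7,  37.4]))
chock 468 [451.5 386.8  75. ] [473.7 409.3  92.3] [438.6 360.3  40.2]
```

The chock stands in the tray (top about 88 mm up) and the core hasn't moved. Next I'll go behind the core with the claw at 0.8, so two fingers push the barrel square.

```bash
python3 -m handwheel '[{"tx":-0.003,"ty":-0.04,"tz":0,"ax":0,"ay":0,"az":0,"claw":0.8},{"tx":-0.006,"ty":-0.08,"tz":0,"ax":0,"ay":0,"az":0,"claw":0.8},{"tx":-0.0315,"ty":-0.403,"tz":-0.02,"ax":0,"ay":0,"az":0,"claw":0.8},{"tx":-0.0315,"ty":-0.403,"tz":-0.02,"ax":0,"ay":0,"az":0,"claw":0.8},{"tx":-0.0315,"ty":-0.403,"tz":-0.02,"ax":0,"ay":0,"az":0,"claw":0.8},{"tx":-0.0315,"ty":-0.403,"tz":-0.02,"ax":0,"ay":0,"az":0,"claw":0.8},{"tx":-0.0315,"ty":-0.403,"tz":-0.02,"ax":0,"ay":0,"az":0,"claw":0.8},{"tx":-0.0315,"ty":-0.403,"tz":-0.02,"ax":0,"ay":0,"az":0,"claw":0.8},{"tx":-0.0315,"ty":-0.403,"tz":-0.02,"ax":0,"ay":0,"az":0,"claw":0.8},{"tx":-0.0315,"ty":-0.403,"tz":-0.02,"ax":0,"ay":0,"az":0,"claw":0.8},{"tx":-0.0315,"ty":-0.403,"tz":-0.02,"ax":0,"ay":0,"az":0,"claw":0.8},{"tx":-0.0315,"ty":-0.403,"tz":-0.02,"ax":0,"ay":0,"az":0,"claw":0.8},{"tx":-0.0315,"ty":-0.403,"tz":-0.02,"ax":0,"ay":0,"az":0,"claw":0.8},{"tx":-0.0315,"ty":-0.403,"tz":-0.02,"ax":0,"ay":0,"az":0,"claw":0.8},{"tx":-0.0315,"ty":-0.403,"tz":-0.02,"ax":0,"ay":0,"az":0,"claw":0.8}]' ; python3 st.py
```

```text
time: 7.63
ee_pos: [426.7, -17.3, 175.9]
eef_rot: [[-0.968, 0.252, -0.001], [0.252, 0.968, 0.0], [0.001, 0.0, -1.0]]
force: [0.1, 0.2, -0.9]
finger_gap: 68.5
grip_force: 0.0
t 7.63 ee [426.7 -17.3 175.9] carrier xy -118.6 -10.6 tool y deg 75.4 tilt [-0.001  0.   ] q [-0.12 -0.39  1.76  0.    1.77 -1.44] F [ 0.1  0.2 -0.9] gap 68.5 grip 0.0
```

Run:
```python
from h import *
p,d=capture("side");c=p[50:250,200:460];cv2.imwrite("pics/s4.png",cv2.resize(c,None,fx=2.5,fy=2.5,interpolation=cv2.INTER_CUBIC)[:,:,::-1])
```

```text
(no output)
```

View pics/s4.png

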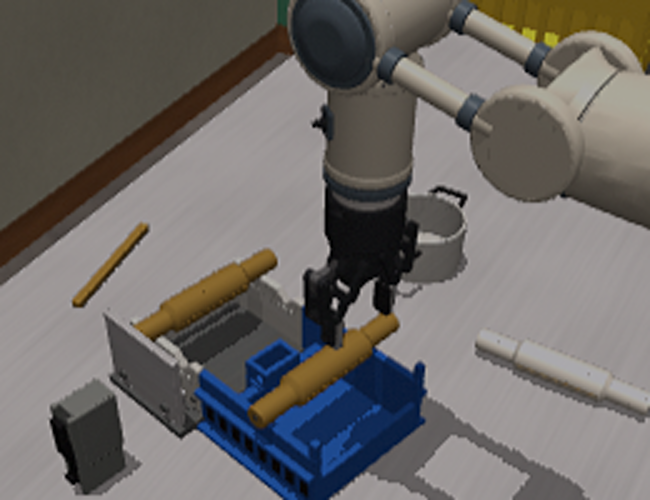

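The open fingers hang behind the core, at crop (360,310), with the rails clear below. Descending, then rolling slowly.

```bash
python3 -m handwheel '[{"tx":0,"ty":0,"tz":-0.03,"ax":0,"ay":0,"az":0,"claw":0.8},{"tx":0,"ty":0,"tz":-0.06,"ax":0,"ay":0,"az":0,"claw":0.8},{"tx":0,"ty":0,"tz":-0.08,"ax":0,"ay":0,"az":0,"claw":0.8},{"tx":0,"ty":0,"tz":-0.095,"ax":0,"ay":0,"az":0,"claw":0.8},{"tx":0,"ty":0,"tz":-0.103,"ax":0,"ay":0,"az":0,"claw":0.8},{"tx":0,"ty":0,"tz":-0.103,"ax":0,"ay":0,"az":0,"claw":0.8},{"tx":0,"ty":0,"tz":-0.103,"ax":0,"ay":0,"az":0,"claw":0.8}]' ; python3 st.py; python3 -m handwheel '[{"tx":0.002,"ty":-0.0005,"tz":0,"ax":0,"ay":0,"az":0,"claw":0.8},{"tx":0.004,"ty":-0.001,"tz":0,"ax":0,"ay":0,"az":0,"claw":0.8},{"tx":0.006,"ty":-0.0015,"tz":0,"ax":0,"ay":0,"az":0,"claw":0.8},{"tx":0.008,"ty":-0.002,"tz":0,"ax":0,"ay":0,"az":0,"claw":0.8},{"tx":0.01,"ty":-0.0025,"tz":0,"ax":0,"ay":0,"az":0,"claw":0.8},{"tx":0.012,"ty":-0.003,"tz":0,"ax":0,"ay":0,"az":0,"claw":0.8},{"tx":0.014,"ty":-0.0035,"tz":0,"ax":0,"ay":0,"az":0,"claw":0.8},{"tx":0.016,"ty":-0.004,"tz":0,"ax":0,"ay":0,"az":0,"claw":0.8},{"tx":0.018,"ty":-0.0045,"tz":0,"ax":0,"ay":0,"az":0,"claw":0.8},{"tx":0.02,"ty":-0.005,"tz":0,"ax":0,"ay":0,"az":0,"claw":0.8},{"tx":0.022,"ty":-0.0055,"tz":0,"ax":0,"ay":0,"az":0,"claw":0.8},{"tx":0.024,"ty":-0.006,"tz":0,"ax":0,"ay":0,"az":0,"claw":0.8},{"tx":0.026,"ty":-0.0065,"tz":0,"ax":0,"ay":0,"az":0,"claw":0.8},{"tx":0.028,"ty":-0.007,"tz":0,"ax":0,"ay":0,"az":0,"claw":0.8}]' ; python3 st.py
cat > look.py <<'E'
from h import *
w=-0.257;X=np.array([np.cos(w),np.sin(w)]);Y=np.array([-np.sin(w),np.cos(w)]);J=np.array([544.1,-37.2])+60*X
import sys
n=sys.argv[1] if len(sys.argv)>1 else "none"
for c,z in(("top",94),("side",94)):
    p,d=capture(c);P=cloud(c,d);h=cv2.cvtColor(p,cv2.COLOR_RGB2HSV)
    k=(h[...,0]>10)&(h[...,0]<28)&(h[...,1]>110)&(h[...,2]>40)&(P[...,2]>70)&(P[...,2]<125)
    q=P[k];a=(q[:,:2]-J)@X;b=(q[:,:2]-J)@Y
    for nm,m in(("core",(a<25)&(a>-180)),("set",(a>35)&(a<90))):
        m&=np.abs(b)<150
        if m.sum()<20: print(c,nm,"hidden");continue
        e=[a[m&(b>70)],a[m&(b<-70)]]
        top=[q[m&(b>70),2],q[m&(b<-70),2]]
        print(c,nm,m.sum(),"x med at +y/-y end",[np.median(i).round(1) if len(i) else None for i in e],"top z",[np.percentile(i,97).round(1) if len(i) else None for i in top],"y range",np.percentile(b[m],[0.5,99.5]).round(1))
    if n!="none":cv2.imwrite(f"pics/{n}_{c}.png",cv2.resize(p[70:270,200:460],None,fx=2.5,fy=2.5)[:,:,::-1])
E
python3 look.py
```

```text
time: 8.27
ee_pos: [426.8, -18.2, 73.7]
eef_rot: [[-0.967, 0.253, 0.0], [0.253, 0.967, 0.0], [-0.0, 0.0, -1.0]]
force: [-0.9, -1.1, -0.6]
finger_gap: 68.5
grip_force: 0.0
t 8.27 ee [426.8 -18.2  73.7] carrier xy -118.3 -11.4 tool y deg 75.3 tilt [0. 0.] q [-0.12 -0.37  1.93  0.    1.58 -1.44] F [-0.9 -1.1 -0.6] gap 68.5 grip 0.0
time: 9.43
ee_pos: [454.8, -25.7, 73.3]
eef_rot: [[-0.967, 0.254, -0.0], [0.254, 0.967, -0.0], [0.0, -0.0, -1.0]]
force: [-3.1, 0.3, 1.5]
finger_gap: 68.3
grip_force: 1.7
t 9.43 ee [454.8 -25.7  73.3] carrier xy -89.3 -11.6 tool y deg 75.3 tilt [-0. -0.] q [-0.13 -0.28  1.86 -0.    1.56 -1.45] F [-3.1  0.3  1.5] gap 68.3 grip 1.7
top core 29 x med at +y/-y end [None, np.float64(-123.7)] top z [None, np.float64(110.0)] y range [-122.4 -114.5]
top set 1091 x med at +y/-y end [np.float64(57.0), np.float64(56.2)] top z [np.float64(101.9), np.float64(101.8)] y range [-109.1  105.7]
side core 328 x med at +y/-y end [np.float64(-125.3), np.float64(-131.5)] top z [np.float64(110.1), np.float64(109.2)] y range [-119.2   96.5]
side set 650 x med at +y/-y end [np.float64(50.8), np.float64(50.4)] top z [np.float64(102.0), np.float64(102.0)] y range [-108.8   97.4]
```

Contact is at about 3 N. Rolling on at 36 mm/s.

```bash
python3 -m handwheel '[{"tx":0.0025,"ty":-0.0007,"tz":0,"ax":0,"ay":0,"az":0,"claw":0.8},{"tx":0.005,"ty":-0.0013,"tz":0,"ax":0,"ay":0,"az":0,"claw":0.8},{"tx":0.008,"ty":-0.0021,"tz":0,"ax":0,"ay":0,"az":0,"claw":0.8},{"tx":0.011,"ty":-0.0029,"tz":0,"ax":0,"ay":0,"az":0,"claw":0.8},{"tx":0.014,"ty":-0.0037,"tz":0,"ax":0,"ay":0,"az":0,"claw":0.8},{"tx":0.017,"ty":-0.0045,"tz":0,"ax":0,"ay":0,"az":0,"claw":0.8},{"tx":0.02,"ty":-0.0053,"tz":0,"ax":0,"ay":0,"az":0,"claw":0.8},{"tx":0.023,"ty":-0.006,"tz":0,"ax":0,"ay":0,"az":0,"claw":0.8},{"tx":0.026,"ty":-0.0068,"tz":0,"ax":0,"ay":0,"az":0,"claw":0.8},{"tx":0.029,"ty":-0.0076,"tz":0,"ax":0,"ay":0,"az":0,"claw":0.8},{"tx":0.032,"ty":-0.0084,"tz":0,"ax":0,"ay":0,"az":0,"claw":0.8},{"tx":0.035,"ty":-0.0092,"tz":0,"ax":0,"ay":0,"az":0,"claw":0.8},{"tx":0.038,"ty":-0.01,"tz":0,"ax":0,"ay":0,"az":0,"claw":0.8},{"tx":0.041,"ty":-0.0108,"tz":0,"ax":0,"ay":0,"az":0,"claw":0.8},{"tx":0.044,"ty":-0.0116,"tz":0,"ax":0,"ay":0,"az":0,"claw":0.8},{"tx":0.047,"ty":-0.0123,"tz":0,"ax":0,"ay":0,"az":0,"claw":0.8},{"tx":0.05,"ty":-0.0131,"tz":0,"ax":0,"ay":0,"az":0,"claw":0.8},{"tx":0.053,"ty":-0.0139,"tz":0,"ax":0,"ay":0,"az":0,"claw":0.8},{"tx":0.055,"ty":-0.0145,"tz":0,"ax":0,"ay":0,"az":0,"claw":0.8},{"tx":0.057,"ty":-0.015,"tz":0,"ax":0,"ay":0,"az":0,"claw":0.8}]' ; python3 st.py; python3 look.py m5
```

```text
time: 11.2
ee_pos: [511.9, -40.7, 73.3]
eef_rot: [[-0.967, 0.254, -0.0], [0.254, 0.967, 0.0], [0.0, -0.0, -1.0]]
force: [-3.8, 0.6, 2.6]
finger_gap: 68.1
grip_force: 1.7
t 11.2 ee [511.9 -40.7  73.3] carrier xy -30.3 -11.6 tool y deg 75.3 tilt [-0.  0.] q [-0.15 -0.12  1.72  0.    1.54 -1.46] F [-3.8  0.6  2.6] gap 68.1 grip 1.7
top core 83 x med at +y/-y end [np.float64(-64.4), np.float64(-60.3)] top z [np.float64(110.3), np.float64(110.0)] y range [-121.9   94.4]
top set 66 x med at +y/-y end [np.float64(58.3), np.float64(63.9)] top z [np.float64(102.1), np.float64(102.6)] y range [-109.4  106.9]
side core 341 x med at +y/-y end [np.float64(-66.2), np.float64(-71.4)] top z [np.float64(110.5), np.float64(107.9)] y range [-120.8   97. ]
side set 607 x med at +y/-y end [np.float64(50.9), np.float64(52.7)] top z [np.float64(103.0), np.float64(102.7)] y range [-91.9  97.4]
```

View pics/m5_side.png

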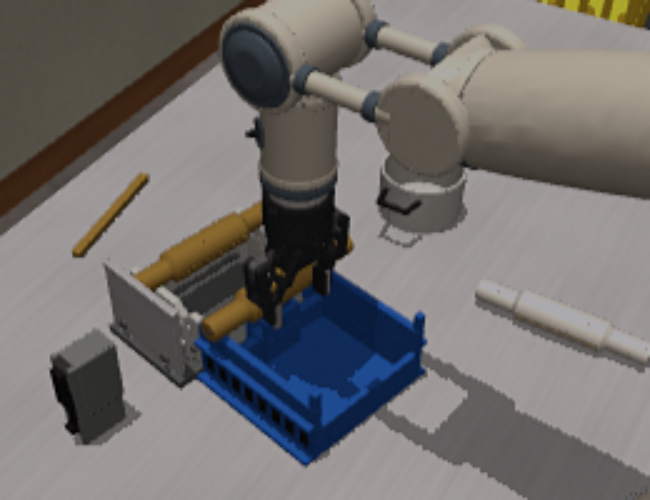

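Both core ends are level at jig x of about -60, and it is rolling square. On to the edge of the vee, slowing down.

```bash
python3 -m handwheel '[{"tx":0.002,"ty":-0.0005,"tz":0,"ax":0,"ay":0,"az":0,"claw":0.8},{"tx":0.005,"ty":-0.0013,"tz":0,"ax":0,"ay":0,"az":0,"claw":0.8},{"tx":0.008,"ty":-0.0021,"tz":0,"ax":0,"ay":0,"az":0,"claw":0.8},{"tx":0.011,"ty":-0.0029,"tz":0,"ax":0,"ay":0,"az":0,"claw":0.8},{"tx":0.014,"ty":-0.0037,"tz":0,"ax":0,"ay":0,"az":0,"claw":0.8},{"tx":0.017,"ty":-0.0045,"tz":0,"ax":0,"ay":0,"az":0,"claw":0.8},{"tx":0.02,"ty":-0.0053,"tz":0,"ax":0,"ay":0,"az":0,"claw":0.8},{"tx":0.023,"ty":-0.006,"tz":0,"ax":0,"ay":0,"az":0,"claw":0.8},{"tx":0.026,"ty":-0.0068,"tz":0,"ax":0,"ay":0,"az":0,"claw":0.8},{"tx":0.029,"ty":-0.0076,"tz":0,"ax":0,"ay":0,"az":0,"claw":0.8},{"tx":0.031,"ty":-0.0081,"tz":0,"ax":0,"ay":0,"az":0,"claw":0.8},{"tx":0.033,"ty":-0.0087,"tz":0,"ax":0,"ay":0,"az":0,"claw":0.8},{"tx":0.0345,"ty":-0.0091,"tz":0,"ax":0,"ay":0,"az":0,"claw":0.8},{"tx":0.036,"ty":-0.0095,"tz":0,"ax":0,"ay":0,"az":0,"claw":0.8},{"tx":0.0375,"ty":-0.0099,"tz":0,"ax":0,"ay":0,"az":0,"claw":0.8},{"tx":0.039,"ty":-0.0102,"tz":0,"ax":0,"ay":0,"az":0,"claw":0.8},{"tx":0.04,"ty":-0.0105,"tz":0,"ax":0,"ay":0,"az":0,"claw":0.8},{"tx":0.041,"ty":-0.0108,"tz":0,"ax":0,"ay":0,"az":0,"claw":0.8},{"tx":0.042,"ty":-0.011,"tz":0,"ax":0,"ay":0,"az":0,"claw":0.8},{"tx":0.043,"ty":-0.0113,"tz":0,"ax":0,"ay":0,"az":0,"claw":0.8}]' ; python3 st.py; python3 look.py
```

```text
time: 12.97
ee_pos: [554.7, -51.9, 73.3]
eef_rot: [[-0.967, 0.254, -0.0], [0.254, 0.967, 0.0], [0.0, 0.0, -1.0]]
force: [-3.6, 0.2, 2.3]
finger_gap: 68.3
grip_force: 1.6
t 12.97 ee [554.7 -51.9  73.3] carrier xy 14.0 -11.6 tool y deg 75.3 tilt [-0.  0.] q [-0.15  0.    1.6   0.    1.54 -1.47] F [-3.6  0.2  2.3] gap 68.3 grip 1.6
top core 141 x med at +y/-y end [np.float64(-19.0), np.float64(-16.3)] top z [np.float64(110.3), np.float64(109.8)] y range [-122.3   94.4]
top set hidden
side core 348 x med at +y/-y end [np.float64(-22.3), np.float64(-28.1)] top z [np.float64(110.4), np.float64(107.8)] y range [-119.4   96.1]
side set 456 x med at +y/-y end [np.float64(51.5), None] top z [np.float64(102.7), None] y range [-51.7  98.3]
```

Core is at about x = -16, just before the vee edge. Creeping at 1 mm per row.

```bash
python3 -m handwheel '[{"tx":0.001,"ty":-0.0003,"tz":0,"ax":0,"ay":0,"az":0,"claw":0.8},{"tx":0.002,"ty":-0.0005,"tz":0,"ax":0,"ay":0,"az":0,"claw":0.8},{"tx":0.003,"ty":-0.0008,"tz":0,"ax":0,"ay":0,"az":0,"claw":0.8},{"tx":0.004,"ty":-0.001,"tz":0,"ax":0,"ay":0,"az":0,"claw":0.8},{"tx":0.005,"ty":-0.0013,"tz":0,"ax":0,"ay":0,"az":0,"claw":0.8},{"tx":0.006,"ty":-0.0016,"tz":0,"ax":0,"ay":0,"az":0,"claw":0.8},{"tx":0.007,"ty":-0.0018,"tz":0,"ax":0,"ay":0,"az":0,"claw":0.8},{"tx":0.008,"ty":-0.0021,"tz":0,"ax":0,"ay":0,"az":0,"claw":0.8},{"tx":0.009,"ty":-0.0024,"tz":0,"ax":0,"ay":0,"az":0,"claw":0.8},{"tx":0.01,"ty":-0.0026,"tz":0,"ax":0,"ay":0,"az":0,"claw":0.8},{"tx":0.01,"ty":-0.0026,"tz":0,"ax":0,"ay":0,"az":0,"claw":0.8},{"tx":0.01,"ty":-0.0026,"tz":0,"ax":0,"ay":0,"az":0,"claw":0.8}]' ; python3 st.py; python3 look.py
```

```text
time: 14.07
ee_pos: [564.7, -54.5, 73.2]
eef_rot: [[-0.967, 0.254, -0.0], [0.254, 0.967, -0.0], [0.0, -0.0, -1.0]]
force: [-0.1, 0.1, 0.4]
finger_gap: 68.1
grip_force: 0.0
t 14.07 ee [564.7 -54.5  73.2] carrier xy 24.3 -11.5 tool y deg 75.3 tilt [-0. -0.] q [-0.16  0.03  1.57 -0.    1.54 -1.47] F [-0.1  0.1  0.4] gap 68.1 grip 0.0
top core 152 x med at +y/-y end [np.float64(-3.4), np.float64(1.9)] top z [np.float64(101.5), np.float64(101.9)] y range [-122.1   94.9]
top set 30 x med at +y/-y end [np.float64(56.2), None] top z [np.float64(101.9), None] y range [ 99.3 107.3]
side core 364 x med at +y/-y end [np.float64(-7.9), np.float64(-12.0)] top z [np.float64(102.7), np.float64(102.1)] y range [-121.6   95.6]
side set 395 x med at +y/-y end [np.float64(52.1), None] top z [np.float64(102.6), None] y range [-47.3  98.4]
```

The core dropped level into the empty vees: its top matches the set core's and x is about 0. Backing off, rising and moving to the -y end with the fingers shut.

```bash
python3 -m handwheel '[{"tx":-0.005,"ty":0.0013,"tz":0,"ax":0,"ay":0,"az":0,"claw":0.8},{"tx":-0.014,"ty":0.0037,"tz":0,"ax":0,"ay":0,"az":0,"claw":0.8},{"tx":-0.018,"ty":0.0047,"tz":0.01,"ax":0,"ay":0,"az":0,"claw":0.8},{"tx":-0.018,"ty":0.0047,"tz":0.04,"ax":0,"ay":0,"az":0,"claw":0.8},{"tx":-0.018,"ty":0.0047,"tz":0.08,"ax":0,"ay":0,"az":0,"claw":0.8},{"tx":-0.018,"ty":0.0047,"tz":0.11,"ax":0,"ay":0,"az":0,"claw":0.8},{"tx":-0.001,"ty":-0.143,"tz":0.11,"ax":0,"ay":0,"az":0,"claw":0},{"tx":-0.001,"ty":-0.143,"tz":0.11,"ax":0,"ay":0,"az":0,"claw":0},{"tx":-0.001,"ty":-0.143,"tz":0.11,"ax":0,"ay":0,"az":0,"claw":0},{"tx":-0.001,"ty":-0.143,"tz":0.11,"ax":0,"ay":0,"az":0,"claw":0},{"tx":-0.001,"ty":-0.143,"tz":0.11,"ax":0,"ay":0,"az":0,"claw":0},{"tx":-0.001,"ty":-0.143,"tz":0.11,"ax":0,"ay":0,"az":0,"claw":0},{"tx":-0.001,"ty":-0.143,"tz":0.11,"ax":0,"ay":0,"az":0,"claw":0}]' ; python3 st.py; python3 look.py m7
```

```text
time: 15.25
ee_pos: [563.4, -196.8, 183.9]
eef_rot: [[-0.967, 0.254, 0.0], [0.254, 0.967, 0.0], [-0.0, 0.001, -1.0]]
force: [0.5, 0.5, -0.1]
finger_gap: 0.2
grip_force: 0.0
t 15.25 ee [ 563.4 -196.8  183.9] carrier xy 59.2 -149.4 tool y deg 75.3 tilt [0. 0.] q [-0.39  0.08  1.33  0.    1.74 -1.71] F [ 0.5  0.5 -0.1] gap 0.2 grip 0.0
top core 1128 x med at +y/-y end [np.float64(-2.6), np.float64(-2.7)] top z [np.float64(101.6), np.float64(101.8)] y range [-114.4   93.5]
top set 1100 x med at +y/-y end [np.float64(56.5), np.float64(55.8)] top z [np.float64(102.0), np.float64(102.0)] y range [-102.9  105.6]
side core 724 x med at +y/-y end [np.float64(-8.5), np.float64(-9.9)] top z [np.float64(101.7), np.float64(102.1)] y range [-119.6   95.1]
side set 649 x med at +y/-y end [np.float64(51.6), np.float64(50.0)] top z [np.float64(102.8), np.float64(102.9)] y range [-108.    97.6]
```

View pics/m7_side.png

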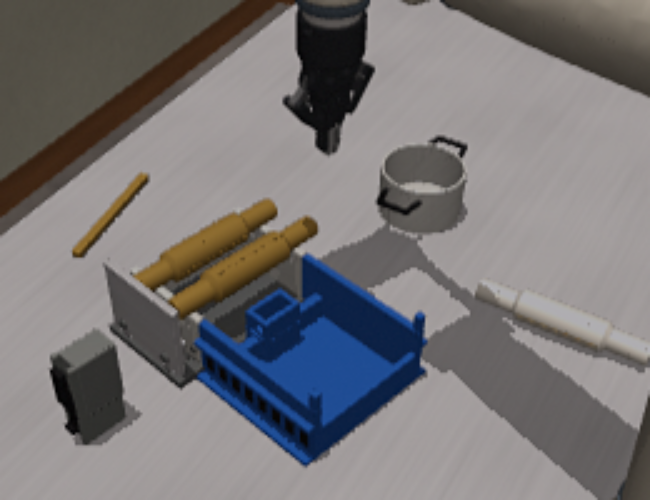

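The core lies parallel to the set core in the vees, at crop (245,265). Descending beside its -y end and approaching.

```bash
python3 -m handwheel '[{"tx":0,"ty":0,"tz":-0.03,"ax":0,"ay":0,"az":0,"claw":0},{"tx":0,"ty":0,"tz":-0.06,"ax":0,"ay":0,"az":0,"claw":0},{"tx":0,"ty":0,"tz":-0.085,"ax":0,"ay":0,"az":0,"claw":0},{"tx":0,"ty":0,"tz":-0.1,"ax":0,"ay":0,"az":0,"claw":0},{"tx":0,"ty":0,"tz":-0.106,"ax":0,"ay":0,"az":0,"claw":0},{"tx":0,"ty":0,"tz":-0.106,"ax":0,"ay":0,"az":0,"claw":0},{"tx":0.0005,"ty":0.002,"tz":-0.106,"ax":0,"ay":0,"az":0,"claw":0},{"tx":0.001,"ty":0.004,"tz":-0.106,"ax":0,"ay":0,"az":0,"claw":0},{"tx":0.0015,"ty":0.006,"tz":-0.106,"ax":0,"ay":0,"az":0,"claw":0},{"tx":0.002,"ty":0.0075,"tz":-0.106,"ax":0,"ay":0,"az":0,"claw":0},{"tx":0.0023,"ty":0.0085,"tz":-0.106,"ax":0,"ay":0,"az":0,"claw":0},{"tx":0.0025,"ty":0.0095,"tz":-0.106,"ax":0,"ay":0,"az":0,"claw":0},{"tx":0.0028,"ty":0.0105,"tz":-0.106,"ax":0,"ay":0,"az":0,"claw":0},{"tx":0.003,"ty":0.0115,"tz":-0.106,"ax":0,"ay":0,"az":0,"claw":0},{"tx":0.003,"ty":0.0115,"tz":-0.106,"ax":0,"ay":0,"az":0,"claw":0}]' ; python3 st.py
```

```text
time: 16.6
ee_pos: [566.7, -186.0, 77.3]
eef_rot: [[-0.967, 0.254, -0.0], [0.254, 0.967, -0.0], [0.0, -0.0, -1.0]]
force: [-0.3, -0.1, 0.8]
finger_gap: -0.3
grip_force: 0.0
t 16.6 ee [ 566.7 -186.    77.3] carrier xy 59.6 -138.2 tool y deg 75.3 tilt [-0. -0.] q [-0.37  0.11  1.49 -0.    1.55 -1.69] F [-0.3 -0.1  0.8] gap -0.3 grip 0.0
```

Advancing 1 mm per row in short calls to watch the force.

```bash
python3 -m handwheel '[{"tx":0.0003,"ty":0.001,"tz":0,"ax":0,"ay":0,"az":0,"claw":0},{"tx":0.0005,"ty":0.002,"tz":0,"ax":0,"ay":0,"az":0,"claw":0},{"tx":0.0008,"ty":0.003,"tz":0,"ax":0,"ay":0,"az":0,"claw":0},{"tx":0.001,"ty":0.004,"tz":0,"ax":0,"ay":0,"az":0,"claw":0},{"tx":0.0013,"ty":0.005,"tz":0,"ax":0,"ay":0,"az":0,"claw":0},{"tx":0.0016,"ty":0.006,"tz":0,"ax":0,"ay":0,"az":0,"claw":0}]' ; python3 st.py;python3 look.py
```

```text
time: 17.1
ee_pos: [568.2, -180.1, 77.3]
eef_rot: [[-0.967, 0.254, -0.0], [0.254, 0.967, -0.0], [0.0, -0.0, -1.0]]
force: [-1.1, -2.2, 0.4]
finger_gap: -0.0
grip_force: 1.5
t 17.1 ee [ 568.2 -180.1   77.3] carrier xy 59.7 -132.1 tool y deg 75.3 tilt [-0. -0.] q [-0.36  0.1   1.49 -0.    1.55 -1.68] F [-1.1 -2.2  0.4] gap -0.0 grip 1.5
top core 1003 x med at +y/-y end [np.float64(-3.2), np.float64(-3.7)] top z [np.float64(102.6), np.float64(101.7)] y range [-80.1  99.3]
top set 1041 x med at +y/-y end [np.float64(57.6), np.float64(57.3)] top z [np.float64(102.3), np.float64(101.8)] y range [-89.5 105.9]
side core 713 x med at +y/-y end [np.float64(-8.7), np.float64(-9.8)] top z [np.float64(102.0), np.float64(102.6)] y range [-115.4   97.9]
side set 646 x med at +y/-y end [np.float64(51.9), np.float64(50.2)] top z [np.float64(102.7), np.float64(102.4)] y range [-107.7   97.6]
```

It is sliding at about 2.5 N, with about 7 mm to go.

```bash
python3 -m handwheel '[{"tx":0.0003,"ty":0.001,"tz":0,"ax":0,"ay":0,"az":0,"claw":0},{"tx":0.0005,"ty":0.002,"tz":0,"ax":0,"ay":0,"az":0,"claw":0},{"tx":0.0008,"ty":0.003,"tz":0,"ax":0,"ay":0,"az":0,"claw":0},{"tx":0.001,"ty":0.004,"tz":0,"ax":0,"ay":0,"az":0,"claw":0}]' ; python3 st.py|cut -c1-300; python3 -m handwheel '[{"tx":0.0001,"ty":0.0005,"tz":0,"ax":0,"ay":0,"az":0,"claw":0},{"tx":0.0003,"ty":0.001,"tz":0,"ax":0,"ay":0,"az":0,"claw":0}]';python3 look.py
```

```text
time: 17.53
ee_pos: [569.3, -176.0, 77.3]
eef_rot: [[-0.967, 0.254, 0.0], [0.254, 0.967, -0.0], [-0.0, -0.0, -1.0]]
force: [-0.6, -2.7, -0.5]
finger_gap: 0.0
grip_force: 1.5
t 17.53 ee [ 569.3 -176.    77.3] carrier xy 59.7 -127.8 tool y deg 75.3 tilt [ 0. -0.] q [-0.36  0.1   1.49 -0.    1.55 -1.67] F [-0.6 -2.7 -0.5] gap 0.0 grip 1.5
time: 17.7
ee_pos: [569.6, -175.0, 77.3]
eef_rot: [[-0.967, 0.254, 0.0], [0.254, 0.967, -0.0], [-0.0, -0.0, -1.0]]
force: [-0.6, -3.2, -0.2]
finger_gap: 0.1
grip_force: 1.5
top core 998 x med at +y/-y end [np.float64(-2.8), np.float64(-1.8)] top z [np.float64(102.5), np.float64(100.9)] y range [-72.3 105. ]
top set 1022 x med at +y/-y end [np.float64(56.4), np.float64(56.7)] top z [np.float64(101.8), np.float64(102.5)] y range [-81.8 105.5]
side core 703 x med at +y/-y end [np.float64(-8.8), np.float64(-9.8)] top z [np.float64(101.7), np.float64(101.9)] y range [-109.7   97.9]
side set 647 x med at +y/-y end [np.float64(50.9), np.float64(49.9)] top z [np.float64(102.8), np.float64(102.6)] y range [-109.3   97.8]
```

```bash
for i in 1 2; do python3 -m handwheel '[{"tx":0.0001,"ty":0.0004,"tz":0,"ax":0,"ay":0,"az":0,"claw":0},{"tx":0.0002,"ty":0.0007,"tz":0,"ax":0,"ay":0,"az":0,"claw":0}]' | grep -E "ee_pos|force"; done
```

```text
ee_pos: [569.8, -174.4, 77.3]
force: [-0.3, -3.0, 0.1]
grip_force: 1.6
ee_pos: [569.9, -173.7, 77.3]
force: [-0.4, -2.0, 0.7]
grip_force: 1.6
```

```bash
python3 -m handwheel '[{"tx":0.0001,"ty":0.0004,"tz":0,"ax":0,"ay":0,"az":0,"claw":0},{"tx":0.0002,"ty":0.0007,"tz":0,"ax":0,"ay":0,"az":0,"claw":0}]' | grep -E "ee_pos|force";python3 -m handwheel '[{"tx":0.0001,"ty":0.0004,"tz":0,"ax":0,"ay":0,"az":0,"claw":0},{"tx":0.0002,"ty":0.0007,"tz":0,"ax":0,"ay":0,"az":0,"claw":0}]' | grep -E "ee_pos|force"; python3 look.py
```

```text
ee_pos: [570.0, -173.3, 77.3]
force: [-1.9, -5.3, -0.0]
grip_force: 2.8
ee_pos: [570.0, -173.3, 77.3]
force: [-2.5, -7.2, 0.7]
grip_force: 3.9
top core 1010 x med at +y/-y end [np.float64(-2.3), np.float64(-6.4)] top z [np.float64(102.0), np.float64(103.3)] y range [-71.4 105.6]
top set 997 x med at +y/-y end [np.float64(56.9), np.float64(56.1)] top z [np.float64(102.3), np.float64(102.6)] y range [-78.7 106.1]
side core 697 x med at +y/-y end [np.float64(-8.7), np.float64(-9.7)] top z [np.float64(102.2), np.float64(102.7)] y range [-108.5   98.5]
side set 649 x med at +y/-y end [np.float64(50.8), np.float64(50.0)] top z [np.float64(102.6), np.float64(102.1)] y range [-108.3   98.1]
```

The TCP has stopped while the force rises to 7.6 N, so the core is against the plate. Holding briefly, then backing off.

```bash
python3 -m handwheel '[{"tx":0,"ty":0,"tz":0,"ax":0,"ay":0,"az":0,"claw":0},{"tx":0,"ty":0,"tz":0,"ax":0,"ay":0,"az":0,"claw":0},{"tx":0,"ty":0,"tz":0,"ax":0,"ay":0,"az":0,"claw":0},{"tx":-0.0013,"ty":-0.005,"tz":0,"ax":0,"ay":0,"az":0,"claw":0},{"tx":-0.005,"ty":-0.02,"tz":0,"ax":0,"ay":0,"az":0,"claw":0},{"tx":-0.008,"ty":-0.03,"tz":0.02,"ax":0,"ay":0,"az":0,"claw":0},{"tx":-0.008,"ty":-0.03,"tz":0.06,"ax":0,"ay":0,"az":0,"claw":0},{"tx":-0.008,"ty":-0.03,"tz":0.1,"ax":0,"ay":0,"az":0,"claw":0},{"tx":-0.008,"ty":-0.07,"tz":0.14,"ax":0,"ay":0,"az":0,"claw":0},{"tx":-0.008,"ty":-0.1,"tz":0.14,"ax":0,"ay":0,"az":0,"claw":0},{"tx":-0.008,"ty":-0.1,"tz":0.14,"ax":0,"ay":0,"az":0,"claw":0},{"tx":-0.008,"ty":-0.1,"tz":0.14,"ax":0,"ay":0,"az":0,"claw":0}]';python3 look.py
python3 - <<'E'
from h import *
p,d=capture("top");P=cloud("top",d)
print(core("top",p,(270,135,400,195),86),core("top",p,(280,100,400,150),86))
p,d=capture("side");cv2.imwrite("pics/end.png",p[:,:,::-1])
E
```

```text
time: 19.57
ee_pos: [562.6, -273.6, 218.0]
eef_rot: [[-0.967, 0.256, 0.002], [0.256, 0.967, 0.0], [-0.002, 0.001, -1.0]]
force: [0.6, 0.1, -0.9]
finger_gap: 0.1
grip_force: 0.0
top core 1154 x med at +y/-y end [np.float64(-2.4), np.float64(-3.2)] top z [np.float64(102.1), np.float64(102.5)] y range [-108.2  105.7]
top set 1104 x med at +y/-y end [np.float64(57.1), np.float64(56.3)] top z [np.float64(101.9), np.float64(101.9)] y range [-109.1  105.6]
side core 705 x med at +y/-y end [np.float64(-8.6), np.float64(-10.0)] top z [np.float64(102.1), np.float64(102.8)] y range [-106.3   99.1]
side set 649 x med at +y/-y end [np.float64(51.3), np.float64(50.9)] top z [np.float64(102.1), np.float64(102.5)] y range [-107.2   97.2]
(array([603.2, -53.6]), np.float32(-0.264), array([219.6,  36.4])) (array([660.3, -69.3]), np.float32(-0.281), array([221.7,  37.5]))
```

View pics/end.png

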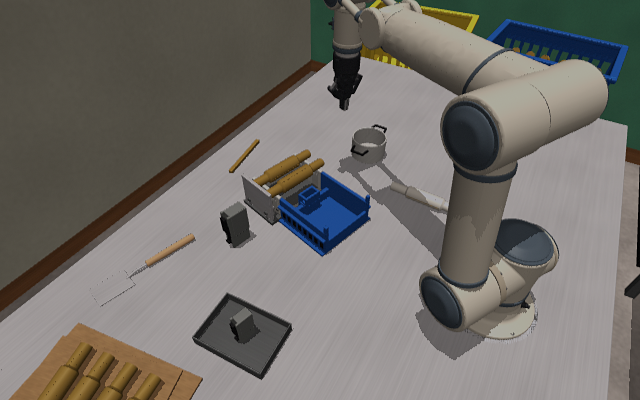

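The core is seated against the plate at (297,178), beside the undisturbed set core. The chock stands in the tray at (242,325), and the pot at (368,145) is untouched. Handing in.

```bash
python3 -c "
from plant import workorder
print(workorder.finish_job())"
```

```text
the job is handed in; nothing more can be done
None
```

I handed the job in at about 20 s of the 61 s: by my last measurements the core sits level in the empty vees with its end against the plate, the chock stands in the tray, and the set core and pot are undisturbed, but the hand-in reported no verdict.

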